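# Shut the spectrometer lid and hold the beam stop through its slot

### The arm

A 6-joint arm with a two-finger parallel gripper is mounted at the origin on the work surface. World frame = base frame: x ahead of the robot, y to its left, z up, the work surface at z = 0. Lengths are in m, angles in rad, forces in N, time in s.
With the tool pointing down it reaches from about 0.2 to 0.875 m from the base axis. Payload 3.4 kg.
Tool frame: the origin (TCP) lies between the finger pads; the fingertips stand 22 mm ahead of it and the grasp point (between the pads) lies 3 mm ahead of it (r.tcp_to_tips is the distance from the TCP to the fingertips, in m); z points along the fingers, y is the direction in which the jaws open and shut (so a half turn about z gives the same grasp; the last joint's range is limited). The gripper opens to 94 mm and grips with 3 to 60 N. Pads are 16 mm wide; open, the fingers measure 119 mm over their backs; the gripper's body (75 mm by 177 mm) begins 78 mm behind the grasp point.
Start: joints at [1.175, 0.276, 1.505, -0, 1.361, -0.121], TCP at [0.156, 0.553, 0.227] pointing down, gripper open.
Joint ranges: [-2.89, 2.89], [-0.75, 2.08], [0.22, 2.7], [-1.18, 4.32], [0.11, 2.71], [-2.7, 2.7]. Speed limits (rad/s): [2.57, 2.57, 3.14, 3.14, 3.14, 3.14].

### API

Orientations are given as a unit quaternion [w, x, y, z].
In Python, from plant import status, viewer, job, r gives the robot as it stands.
- The arm moves only by the tool apply_moves, never from a script. Its argument "plan" is a list that holds one entry, the list of rows, each a list of 7 numbers: the opening, from 0 (shut) to 1 (fully open), then the shift along the tool's x, y, z in m, then the turn, a rotation vector about the tool's x, y, z in units of 8 degrees (1.0 is 8 degrees). In form: [[[jaw, x, y, z, rx, ry, rz], ...]]. A call has exactly 8 rows; each row shifts and turns the commanded pose from where the row before left it, along the tool's axes as they then stand; what a row does not reach is not made up. A row lasts 1/8 s, in which the tool goes at most 62.5 mm and 10.7 degrees, less where a joint would pass 70% of its speed; a pose out of reach is approached as far as the arm can. A call is refused whole if a number of a shift passes 0.0625 or a number of a turn 1, either way. A call with a gripper value outside its range is refused whole. The fingers move at their own pace and stop on an object; the grip force is fixed at half the most. Time passes only in rows, so rows that do not move let the fingers close, or fill a call up. It gives the time, the measured TCP pose, the force and the opening at its end, in the units of the state.
- status.get_state(): the state, without advancing time (a new reading comes with each control period).
- viewer.camera(name): name is "scene" or "side" or "wrist"; returns (picture, depth): 400x640x3 uint8, red, green, blue; 400x640 float32, m along the optical axis (not along the pixel's ray), 0 where there is no reading.
- viewer.calibration(name): a dict with "fx", "fy", "cx", "cy" (pixels), "k1" (the pictures are not rectified: a ray, as slopes to the right and down, at radius r is drawn at 1 + k1 r^2 times it, then the intrinsics apply), "world_from_camera" (4x4, takes a point from camera to world coordinates); the wrist camera has in their place "T_tool_cam" (4x4, takes a point from camera to tool coordinates, whose origin is the TCP and whose axes are the flange's). Camera axes: x right, y up, looking along -z (the intrinsics and any distortion apply to the point x, -y, -z); pixel columns grow to the right and rows downward; lengths in m; the calibration is good to about 2 mm. A picture is of the moment at which its call begins: read the wrist's pose just before it. calibration takes no time and is no camera call.
- job.finish_job(): hands the job in, once; it reports no verdict.
The state is a dict: "t": time; "joint_pos": joint angles; "qvel": joint speeds; "effort": joint torques, N m; "position": TCP position; "tool_rot": TCP orientation; "ft_force": force on the tool from outside, world axes, zero at the start; "moment": the same for the moment, N m; "finger_gap": opening from 0.0 (shut) to 1.0 (fully open).
Only numpy, scipy, OpenCV 4.12 (cv2) and the standard library are available. Lean on these libraries where they do the work, as an engineer would, in place of code of your own. Each camera call takes 0.05 s, during which the arm holds its last target.

### The job

Take the dark reading on the bench spectrometer: gently shut the lid of its sample compartment, then take the beam-stop paddle (the one with the solid blade and the wide bar-shaped grip) out of the rack, pass its blade down through the narrow slot in the shut lid and hold it there in the light beam. Finish while still holding the paddle by its grip, still and upright, hanging from your grip alone and not let down onto the lid, with the blade centred on the beam so that it covers the two round windows inside. Leave the two filter paddles, the jar and the cuvette box where they are.

Things in the scene. Friction and masses are not known exactly. Their poses are not given: they have to be found in the camera images.
- spectrometer: White bench spectrometer, fixed to the bench, 240 (x) x 320 (y) x 130 mm high (deck height, lid not counted). Origin: centre of its underside, on the bench; x points to its rear, y to the lamp side, z up. In its middle an open-topped sample compartment (110 x 90 mm, floor 25 mm above the bench) with a 24 mm round window in each y wall; the light beam runs along y between them. The grey lid covers the compartment.
- beam (a point): Point on the light beam in the middle of the compartment, midway between the windows and straight below the slot of the shut lid: on the spectrometer's vertical axis, 90 mm above the bench, 50 mm below the top of the shut lid. Axes as the spectrometer's. The blade is to be centred here, its width along x, its thickness along y.
- lid (a joint): Lid angle in rad: 0 shut (lying flat on the deck), growing as the free edge nearest the robot swings up; about 1.57 would be upright. The hinge is stiff: the lid stays at any angle; pushing down near the free edge takes about 1 to 4 N. The lid is a grey plate 130 (from hinge to free edge) x 120 (along the hinge) x 10 mm, with a small finger lip 50 mm wide and 6 mm thick standing 11 mm out from the middle of the free edge.
- lid_hinge (a point): Hinge axis of the lid, middle of its length: along the spectrometer's y, 65 mm behind (+x) the spectrometer's centre, 130 mm above the bench. It lies at the lower face of the lid. Its axes turn with the lid: -x points along the lid to the free edge, z out of the lid's top face.
- lid_edge (a point): Point on the lid's top face, at the middle of its width, 118 mm from the hinge axis (12 mm from the free edge): the place to push down. Axes turn with the lid, z out of its top face.
- lid_slot (a point): Centre of the slot, on the lid's top face, 65 mm from the hinge axis. The slot goes through the lid and measures 42 mm (along x, away from the robot) x 10 mm (along y): 2 mm more than the blade each way. A 45 degree flared metal lip around it rises 7 mm over the lid's top and widens its mouth to about 54 x 22 mm. With the lid shut the slot is 140 mm above the bench (lip 147 mm), with its axes as the spectrometer's.
- stop_paddle: Beam-stop paddle, dark steel, 90 g give or take a third, 145 mm tall, standing upright in one of the three places of the rack. From the bottom: solid blade 40 (x) x 8 (y) x 45 mm high; stem 16 x 8 mm up to 105 mm; black rectangular bar grip 46 (x) x 12 (y) mm from 105 to 145 mm. Origin: centre of its lower end; z up to the grip, x along the blade's width, y along its thickness; the same when turned half round about z. Grip it across the 12 mm.
- stop_blade (a point): Centre of the solid blade, 22.5 mm above the paddle's lower end. Axes as the paddle's.
- stop_grip (a point): Centre of the paddle's grip, 125 mm above its lower end. Axes as the paddle's.
- rack: Aluminium block fixed on the bench, 190 (x) x 48 (y) x 40 mm high, origin at the centre of its underside. Three pockets in a row along its x, 60 mm apart, the middle one at its centre, each 42 (x) x 10 (y) mm and 26 mm deep; each holds a paddle whose lower end is 14 mm above the bench.
- filter_paddle_a: Bystander: filter paddle in the rack, same size as the stop paddle, but with a square glass window in its blade and a round grip, 22 mm across. Origin: centre of its lower end.
- filter_paddle_b: Bystander: second filter paddle in the rack, same as the first.
- jar: Bystander: amber glass jar with white lid, 52 mm across, 70 mm high, on the bench beside the spectrometer. Origin: centre of its underside.
- cuvette_box: Bystander: flat white box with clear lid, 72 x 92 x 38 mm, on the bench beyond the rack. Origin: centre of its underside.
There are look-alikes about, which are no part of the job. Leave any green look-alike of the stop_paddle alone.

How it is judged:
By the outcome, as a careful person would: the job done as asked, in the order asked, and still so for the second after the job is handed in, while the arm keeps its last pose, push and grip.
It also fails if it takes over 59 s, if anything falls off the work surface, if the arm or the gripper's body presses on something with over 40 N, if the wrist force passes 120 N, or if a joint passes its speed limit or range.

## Working session

There is one attempt and no reset: what is moved stays moved. The work goes in short steps, Python scripts to look and compute and a tool call to move; the robot and the scene stay as the last step left them, time stands still between calls to the robot, and variables do not carry over. Pictures are saved under pics/ and viewed, and the job is handed in when it is done.

Besides the shell and the picture viewer there is one more tool, called after "Request:" as name(argument=value, ...), one argument or row to a line, values as JSON. apply_moves: Moves the arm, as the interface text tells. Its arguments: {"type":"object","properties":{"plan":{"type":"array"}},"required":["plan"]}

```bash
mkdir -p pics; ls
python3 - <<'E'
from plant import status, viewer, job, r
import cv2, numpy as np
print(status.get_state())
for n in ["scene","side","wrist"]:
    c=viewer.calibration(n); print(n,c)
    p,d=viewer.camera(n); cv2.imwrite(f"pics/{n}0.png",p[:,:,::-1]); np.save(f"pics/{n}0.npy",d)
E
```

```text
pics
{'t': 0.0, 'joint_pos': array([ 1.17502699e+00,  2.76582253e-01,  1.50609417e+00,  4.50067016e-07,
        1.36068852e+00, -1.20972559e-01]), 'qvel': array([-0.00097126,  0.00103168, -0.00087797, -0.00072328,  0.00038638,
       -0.00080003]), 'effort': array([-7.85922384e-04, -4.04599535e+01, -2.37225527e+01,  7.00282655e-02,
        3.48103268e-02, -1.86847287e-04]), 'position': array([0.15581777, 0.55295255, 0.2266275 ]), 'tool_rot': array([-2.26627575e-04,  1.36966484e-01,  9.90575286e-01, -8.56673692e-04]), 'ft_force': array([ 0.01325907,  0.36327799, -0.44071227]), 'moment': array([-0.02590026,  0.05351801, -0.01368812]), 'finger_gap': 0.9958766427453041}
scene {'fx': 411.6823101246984, 'fy': 411.6823101246984, 'cx': 321.57163344551145, 'cy': 199.62215759949058, 'k1': 0.011995240352147671, 'world_from_camera': array([[-0.09061498, -0.68484877,  0.7230291 ,  1.49211617],
       [ 0.99575433, -0.05050013,  0.07696137,  0.14453359],
       [-0.01619383,  0.72693321,  0.6865172 ,  0.99155056],
       [ 0.        ,  0.        ,  0.        ,  1.        ]])}
side {'fx': 399.75952
[... 173 characters left out ...]
5210131,  0.2241792 ],
       [-0.4343479 ,  0.55555971, -0.7090101 , -0.67940191],
       [ 0.01497963,  0.79148358,  0.61100684,  0.74260834],
       [ 0.        ,  0.        ,  0.        ,  1.        ]])}
wrist {'fx': 318.8833645187392, 'fy': 318.8833645187392, 'cx': 319.57585444437564, 'cy': 199.59764716860894, 'k1': -0.01187325314988972, 'T_tool_cam': array([[-5.27154319e-04,  9.70176766e-01,  2.42397949e-01,
         6.99304584e-02],
       [ 9.99999725e-01,  6.37810495e-04, -3.78034342e-04,
         9.32449566e-04],
       [-5.21364091e-04,  2.42397683e-01, -9.70176835e-01,
        -1.56482638e-01],
       [ 0.00000000e+00,  0.00000000e+00,  0.00000000e+00,
         1.00000000e+00]])}
```

View pics/scene0.png

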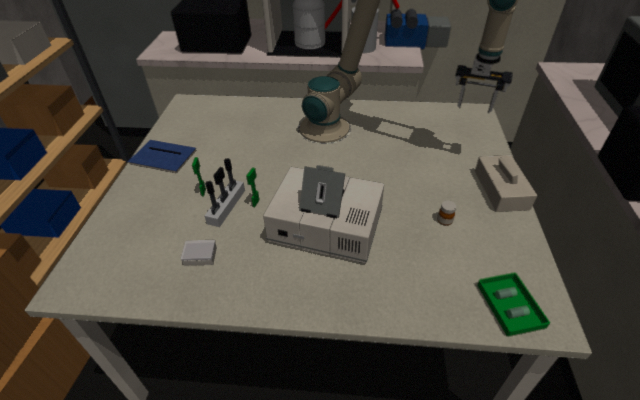

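View pics/side0.png

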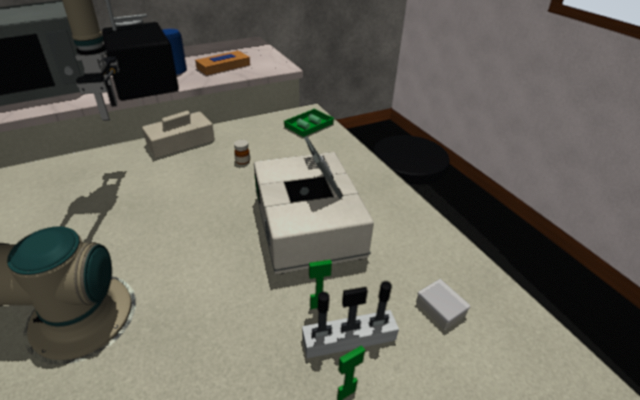

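View pics/wrist0.png

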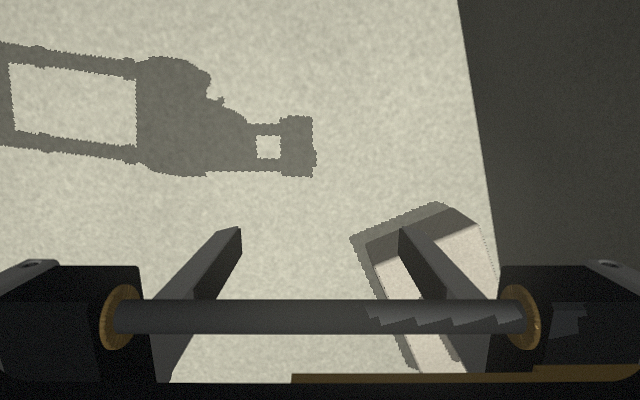

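```bash
cat > h.py <<'E'
import numpy as np, cv2
from scipy.spatial.transform import Rotation as R
from plant import status, viewer, job, r
def Twc(n,st=None):
    c=viewer.calibration(n)
    if n!="wrist": return c,c["world_from_camera"]
    st=st or status.get_state()
    q=st["tool_rot"]; T=np.eye(4); T[:3,:3]=R.from_quat([q[1],q[2],q[3],q[0]]).as_matrix(); T[:3,3]=st["position"]
    return c,T@c["T_tool_cam"]
def cloud(n,d,T=None):
    c=viewer.calibration(n); T=c["world_from_camera"] if T is None else T
    h,w=d.shape; u,v=np.meshgrid(np.arange(w),np.arange(h))
    K=np.array([[c["fx"],0,c["cx"]],[0,c["fy"],c["cy"]],[0,0,1.]])
    p=cv2.undistortPoints(np.stack([u,v],-1).reshape(-1,1,2).astype(np.float64),K,np.array([c["k1"],0,0,0,0.])).reshape(h,w,2)
    P=np.stack([p[...,0]*d,-p[...,1]*d,-d],-1)
    W=P@T[:3,:3].T+T[:3,3]; W[d==0]=np.nan
    return W
def proj(n,X,T=None):
    c=viewer.calibration(n); T=c["world_from_camera"] if T is None else T
    P=(np.atleast_2d(X)-T[:3,3])@T[:3,:3]
    x=P[:,0]/-P[:,2]; y=-P[:,1]/-P[:,2]; k=1+c["k1"]*(x*x+y*y)
    return np.stack([c["fx"]*x*k+c["cx"],c["fy"]*y*k+c["cy"]],-1)
def shot(n,name):
    c,T=Twc(n); p,d=viewer.camera(n); cv2.imwrite(f"pics/{name}.png",p[:,:,::-1]); np.save(f"pics/{name}.npy",d); np.save(f"pics/{name}_T.npy",T)
    return p,d,T
E
python3 - <<'E'
from h import *
for n,(u0,u1,v0,v1) in {"scene":(170,400,140,270),"side":(240,480,130,400)}.items():
    p=cv2.imread(f"pics/{n}0.png"); d=np.load(f"pics/{n}0.npy")
    c=p[v0:v1,u0:u1]; s=min(800/c.shape[1],600/c.shape[0]); cv2.imwrite(f"pics/{n}0c.png",cv2.resize(c,None,fx=s,fy=s,interpolation=cv2.INTER_CUBIC))
    W=cloud(n,d)
    # deck
    for nm,z0,z1,xr,yr in [("deck",.12,.136,(.3,.9),(-.3,.4)),("rack",.033,.045,(.2,.9),(-.5,0))]:
        m=(W[...,2]>z0)&(W[...,2]<z1)&(W[...,0]>xr[0])&(W[...,0]<xr[1])&(W[...,1]>yr[0])&(W[...,1]<yr[1])
        m=m.astype(np.uint8); k,l,st,ce=cv2.connectedComponentsWithStats(m)
        for i in np.argsort(-st[1:,4])[:4]+1:
            P=W[l==i]; rect=cv2.minAreaRect(P[:,:2].astype(np.float32))
            print(n,nm,st[i],"z",np.median(P[:,2]).round(4),rect)
    b=W[(W[...,2]<.02)&(W[...,2]>-.02)]; print(n,"bench z",np.median(b[:,2]))
E
```

```text
scene deck [ 263  167  121   72 4112] z 0.1305 ((0.5776677131652832, 0.05905028432607651), (0.31929469108581543, 0.24557070434093475), 78.40939331054688)
scene deck [247 170   9  12  39] z 0.1267 ((0.4868887662887573, -0.1888478696346283), (0.010833279229700565, 0.04783730208873749), 64.86715698242188)
scene deck [216 174   9  11  38] z 0.1285 ((0.5096693634986877, -0.2889838218688965), (0.009833610616624355, 0.04658942669630051), 71.4071273803711)
scene deck [225 165   7   6  25] z 0.1277 ((0.4540054500102997, -0.27584514021873474), (0.010745941661298275, 0.021495241671800613), 28.413944244384766)
scene rack [181 240  34  20 581] z 0.0382 ((0.729515016078949, -0.3151666224002838), (0.07478827983140945, 0.09225745499134064), 6.098719120025635)
scene rack [205 181  39  40 443] z 0.0401 ((0.5067068934440613, -0.292714387178421), (0.053322575986385345, 0.19265198707580566), 76.44092559814453)
scene rack [266 234  38  12  99] z 0.038 ((0.6734026670455933, -0.060746580362319946), (0.12289854884147644, 0.007463599089533091), 78.03887176513672)
scene rack [251 193   8   8  24] z 0.0397 ((0.
[... 686 characters left out ...]
84303491562605, 0.018774978816509247), 61.76224899291992)
side rack [ 302  310   97   39 1595] z 0.0391 ((0.5077632069587708, -0.29605740308761597), (0.05123250186443329, 0.19050085544586182), 76.56600952148438)
side rack [ 418  279   53   43 1133] z 0.0373 ((0.730127215385437, -0.31975647807121277), (0.0751524567604065, 0.09221470355987549), 6.393293857574463)
side rack [273 248  97  20 331] z 0.0393 ((0.5445128679275513, -0.10066220909357071), (0.010827296413481236, 0.23678502440452576), 76.70818328857422)
side rack [338 377  20  17  88] z 0.0417 ((0.44357022643089294, -0.39667993783950806), (0.03944777324795723, 0.007979735732078552), 5.51617431640625)
side bench z -0.00039388944658158564
```

View crops.

View pics/scene0c.png

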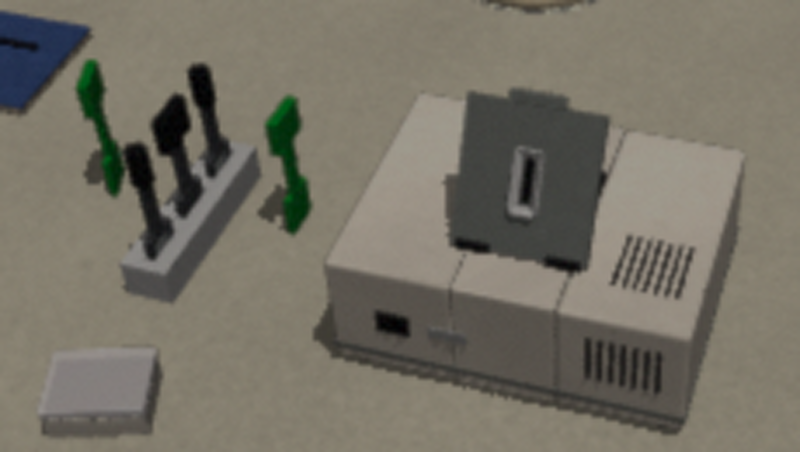

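View pics/side0c.png

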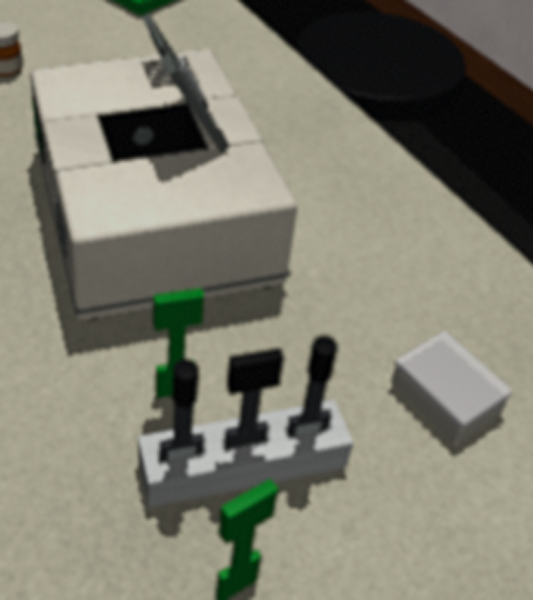

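Run:
```python
from h import *
for n in ["scene","side"]:
    d=np.load(f"pics/{n}0.npy"); W=cloud(n,d)
    z=W[...,2]
    # lid points
    c=np.array([.578,.0567]); yaw=np.deg2rad(-11.6); Rz=np.array([[np.cos(yaw),-np.sin(yaw)],[np.sin(yaw),np.cos(yaw)]])
    L=(W[...,:2]-c)@Rz
    m=(z>.145)&(z<.35)&(abs(L[...,0])<.12)&(abs(L[...,1])<.10)
    m=cv2.erode(m.astype(np.uint8),np.ones((3,3)))>0
    P=np.c_[L[m],z[m]]; print(n,"lid",len(P),P.min(0).round(3),P.max(0).round(3))
    A=np.polyfit(P[:,2],P[:,0],1); print("slope x per z",A, "angle",np.rad2deg(np.arctan2(1,-A[0])), "ymean",P[:,1].mean())
    # rack paddle tops
    c=np.array([.5072,-.2945]); yaw=np.deg2rad(-13.5); Rz=np.array([[np.cos(yaw),-np.sin(yaw)],[np.sin(yaw),np.cos(yaw)]])
    L=(W[...,:2]-c)@Rz
    for k in (-.06,0,.06):
        m=(z>.15)&(z<.17)&(abs(L[...,0]-k)<.028)&(abs(L[...,1])<.03)
        P=np.c_[W[m]]; print(k,len(P),np.median(P,0).round(4) if len(P) else 0, cv2.minAreaRect(P[:,:2].astype(np.float32)) if len(P)>3 else 0)
    for nm,col in [("green",0)]:
        p=cv2.imread(f"pics/{n}0.png").astype(int)
        m=(p[...,1]>p[...,0]+30)&(p[...,1]>p[...,2]+30)&(W[...,0]<.75)
        k,l,st,ce=cv2.connectedComponentsWithStats(m.astype(np.uint8))
        for i in range(1,k):
            if st[i,4]>30:
                Q=W[l==i]; print("green",st[i],np.nanmin(Q,0).round(3),np.nanmax(Q,0).round(3))
    m=(z>.05)&(z<.085)&(W[...,0]>.3)&(W[...,0]<.9)&(W[...,1]>.2)&(W[...,1]<.45)
    print('jar',np.nanmedian(W[m],0))
```

```text
scene lid 1397 [ 0.002 -0.056  0.146] [0.067 0.06  0.258]
slope x per z [-0.55407931  0.14700087] angle 61.01007011443346 ymean 0.0033073620336583794
-0.06 35 [ 0.45   -0.2764  0.1583] ((0.4487050175666809, -0.2777387201786041), (0.019568869844079018, 0.020692888647317886), 85.75732421875)
0 58 [ 0.5099 -0.2905  0.1583] ((0.507102906703949, -0.2920723557472229), (0.013578514568507671, 0.04975956305861473), 76.80098724365234)
0.06 41 [ 0.5677 -0.3043  0.1572] ((0.5656301975250244, -0.305501788854599), (0.019513625651597977, 0.021581515669822693), 73.68402099609375)
green [192 157  11  39 103] [ 0.422 -0.398  0.006] [ 0.468 -0.384  0.148]
green [246 168  12  39 183] [ 0.464 -0.201  0.005] [ 0.51  -0.184  0.15 ]
green [500 273  19   8  88] [0.737 0.57  0.002] [0.75  0.616 0.032]
jar [0.53357848 0.43124883 0.06970072]
side lid 254 [ 0.002 -0.064  0.151] [0.062 0.049 0.258]
slope x per z [-0.56962747  0.15016629] angle 60.332972717082725 ymean -0.03537692077739248
-0.06 125 [ 0.4483 -0.285   0.1585] ((0.4489808976650238, -0.28308120369911194), (0.020516255870461464, 0.02053401619195938), 28.547626495361328)
0 196 [ 0.5065 -0.2979  0.1582] ((0.5075880885124207, -0.29660582542419434), (0.013391582295298576, 0.045886483043432236), 77.0582275390625)
0.06 106 [ 0.5643 -0.3109  0.1584] ((0.5656068921089172, -0.3093875050544739), (0.022197989746928215, 0.01982896588742733), 20.922761917114258)
green [284 120   8  10  37] [0.737 0.561 0.006] [0.75  0.612 0.028]
green [309 259  23  49 514] [ 0.463 -0.209  0.004] [ 0.56  -0.095  0.147]
green [338 346  27  54 702] [ 0.422 -0.406 -0.003] [ 0.525 -0.32   0.147]
jar [0.51538807 0.42885419 0.06594477]
```

Stop-paddle candidates in the side image: the dark bar grip in the middle of the rack (354,297), two green look-alikes standing loose on the bench (319,268) and (350,360), and two round-grip filter paddles (322,300) and (384,290). The crop shows the middle one is dark, with a wide bar grip, so that is the one. The lid is about 61° open, and the spectrometer is at about (0.578, 0.057) with yaw -11.6°.

```bash
cat >> h.py <<'E'
C=np.array([.5778,.0566]); YAW=np.deg2rad(-11.6)
def loc2w(x,y,z,c=None,yaw=None):
    c=C if c is None else c; yaw=YAW if yaw is None else yaw
    return np.array([c[0]+x*np.cos(yaw)-y*np.sin(yaw),c[1]+x*np.sin(yaw)+y*np.cos(yaw),z])
def w2loc(p,c=None,yaw=None):
    c=C if c is None else c; yaw=YAW if yaw is None else yaw
    d=np.array(p[:2])-c; return np.array([d[0]*np.cos(yaw)+d[1]*np.sin(yaw),-d[0]*np.sin(yaw)+d[1]*np.cos(yaw),p[2]])
def Rdown(yaw):  # tool z down, tool x = -local x, tool y = local y
    return np.array([[-np.cos(yaw),-np.sin(yaw),0],[-np.sin(yaw),np.cos(yaw),0],[0,0,-1.]])
def goto(tcp,yaw=None):
    st=status.get_state(); q=st["tool_rot"]; Rc=R.from_quat([q[1],q[2],q[3],q[0]])
    Rt=R.from_matrix(Rdown(YAW if yaw is None else yaw))
    rv=(Rc.inv()*Rt).as_rotvec()/np.deg2rad(8)
    s=Rc.inv().apply(np.array(tcp)-st["position"])
    print("t",round(st["t"],3),"pos",st["position"].round(4),"F",st["ft_force"].round(2),"gap",round(st["finger_gap"],3),"shift(before turn)",s.round(4),"turn",rv.round(3), "shift in target axes",Rt.inv().apply(np.array(tcp)-st["position"]).round(4))
E
python3 -c "
from h import *
goto(loc2w(.047,0,.30+.022))"
```

```text
t 0.15 pos [0.1559 0.5531 0.2268] F [ 0.83 -0.1  -0.19] gap 1.001 shift(before turn) [-0.5877 -0.3601 -0.0948] turn [-0.009 -0.002 -0.518] shift in target axes [-0.5601 -0.4015 -0.0952]
```

Request:
apply_moves(
  plan=[
    [[0.5,0,0,-0.05,0,0,-0.52],[0,0,0,-0.045,0,0,0],[0,-0.04,-0.0287,0,0,0,0],[0,-0.04,-0.0287,0,0,0,0],[0,-0.04,-0.0287,0,0,0,0],[0,-0.04,-0.0287,0,0,0,0],[0,-0.04,-0.0287,0,0,0,0],[0,-0.04,-0.0287,0,0,0,0]],
  ],
)

```text
t: 1.15
position: [0.3573, 0.3352, 0.3223]
tool_rot: [-0.0, 0.101, 0.995, 0.0]
ft_force: [0.4, 0.4, 0.1]
finger_gap: 0.189
```

Request:
apply_moves(
  plan=[
    [[0,-0.04,-0.0287,0,0,0,0],[0,-0.04,-0.0287,0,0,0,0],[0,-0.04,-0.0287,0,0,0,0],[0,-0.04,-0.0287,0,0,0,0],[0,-0.04,-0.0287,0,0,0,0],[0,-0.04,-0.0287,0,0,0,0],[0,-0.04,-0.0287,0,0,0,0],[0,-0.04,-0.0287,0,0,0,0]],
  ],
)

```text
t: 2.15
position: [0.6248, 0.0461, 0.3221]
tool_rot: [-0.0, 0.101, 0.995, 0.0]
ft_force: [0.6, -0.3, -0.3]
finger_gap: 0.007
```

```bash
python3 -c "
from h import *
goto(loc2w(.047,0,.30+.022))
for n in ('wrist','side'): shot(n,n+'1')
"
```

```text
t 2.15 pos [0.6248 0.0461 0.3221] F [ 0.56 -0.33 -0.29] gap 0.007 shift(before turn) [0.0011 0.0008 0.0001] turn [ 0.002 -0.005  0.001] shift in target axes [0.0011 0.0008 0.0001]
```

View pics/wrist1.png

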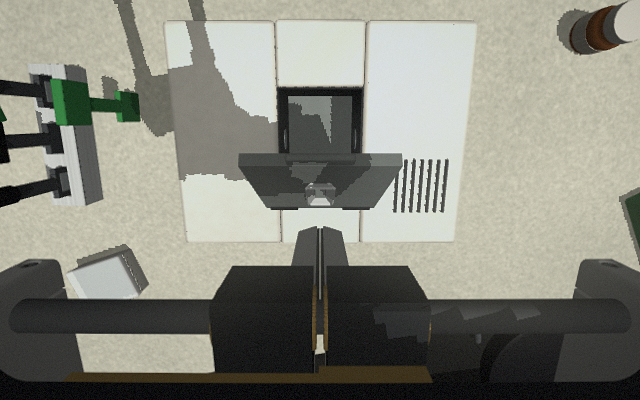

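View pics/side1.png

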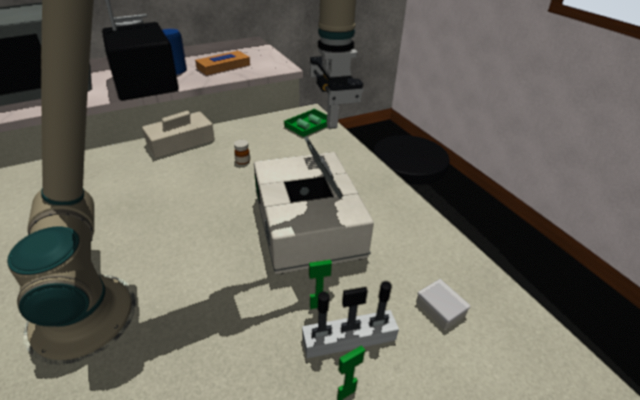

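The wrist view shows the fingertips at (320,230), centred behind the lid, which spans columns 238–402 with its hinge at row ~208. I'll refine the spectrometer pose from this view.

Run:
```python
from h import *
d=np.load("pics/wrist1.npy");T=np.load("pics/wrist1_T.npy"); W=cloud("wrist",d,T); z=W[...,2]
m=((z>.122)&(z<.138)); m[225:]=0
k,l,st,ce=cv2.connectedComponentsWithStats(m.astype(np.uint8))
Q=np.concatenate([W[l==i] for i in range(1,k) if st[i,4]>300]); print([s.tolist() for s in st if s[4]>300],np.median(Q[:,2]),cv2.minAreaRect(Q[:,:2].astype(np.float32)))
L=np.array([w2loc(p) for p in W[100:215,235:405].reshape(-1,3)])
s=(L[:,2]>.15)&(L[:,2]<.27); P=L[s]; print("lid",P.min(0),P.max(0)); 
# top face s (facing rear)
A=np.polyfit(P[:,2],P[:,0],1); print(A,np.rad2deg(np.arctan2(1,-A[0])))
for zz in np.arange(.15,.26,.02):
    b=P[abs(P[:,2]-zz)<.005]; print(zz,b[:,0].min().round(4) if len(b) else 0,b[:,0].max().round(4) if len(b) else 0, b[:,1].min().round(4) if len(b) else 0,b[:,1].max().round(4) if len(b) else 0)
```

```text
[[0, 0, 640, 400, 207728], [163, 20, 315, 205, 47331], [64, 79, 19, 47, 520]] 0.12915909913871643 ((0.5552603006362915, 0.009180635213851929), (0.42180144786834717, 0.21644440293312073), 78.36078643798828)
lid [ 0.00054133 -0.05981307  0.15010328] [0.06397986 0.06068725 0.25836061]
[-0.59650073  0.15605282] 59.18389261436432
0.15 0.0616 0.064 -0.0587 0.0606
0.16999999999999998 0.0456 0.0613 -0.0595 0.0603
0.18999999999999997 0.0391 0.0518 -0.0595 0.0606
0.20999999999999996 0.028 0.0414 -0.0595 0.06
0.22999999999999995 0.0171 0.0235 -0.0594 0.0604
0.24999999999999994 0.0006 0.0118 -0.0597 0.0605
```

Run:
```python
from h import *
pts=[(.047+.001*0-.008,.300),(.039,.236)]
th=np.r_[np.linspace(62,3,19)]
for t in th:
    s=.118+.008*(1-t/60); a=np.deg2rad(t)
    pts.append((.065-s*np.cos(a)+.010*np.sin(a), .130+s*np.sin(a)+.010*np.cos(a)))
pts=np.array(pts); 
for i in range(len(pts)): print(i,pts[i].round(4),"tool dx,dz",(-(pts[i]-pts[i-1])).round(4) if i else "")
```

```text
0 [0.039 0.3  ] tool dx,dz 
1 [0.039 0.236] tool dx,dz [-0.     0.064]
2 [0.0186 0.2386] tool dx,dz [ 0.0204 -0.0026]
3 [0.0122 0.2362] tool dx,dz [0.0064 0.0025]
4 [0.006  0.2334] tool dx,dz [0.0062 0.0028]
5 [-1.000e-04  2.302e-01] tool dx,dz [0.0061 0.0032]
6 [-0.006   0.2266] tool dx,dz [0.0059 0.0036]
7 [-0.0117  0.2227] tool dx,dz [0.0057 0.0039]
8 [-0.0172  0.2184] tool dx,dz [0.0055 0.0042]
9 [-0.0225  0.2139] tool dx,dz [0.0053 0.0046]
10 [-0.0275  0.209 ] tool dx,dz [0.005  0.0049]
11 [-0.0322  0.2038] tool dx,dz [0.0047 0.0052]
12 [-0.0367  0.1983] tool dx,dz [0.0044 0.0055]
13 [-0.0408  0.1926] tool dx,dz [0.0041 0.0057]
14 [-0.0446  0.1866] tool dx,dz [0.0038 0.006 ]
15 [-0.0481  0.1804] tool dx,dz [0.0035 0.0062]
16 [-0.0512  0.174 ] tool dx,dz [0.0031 0.0064]
17 [-0.054   0.1674] tool dx,dz [0.0028 0.0066]
18 [-0.0563  0.1606] tool dx,dz [0.0024 0.0068]
19 [-0.0583  0.1536] tool dx,dz [0.002  0.0069]
20 [-0.0599  0.1466] tool dx,dz [0.0016 0.0071]
```

Request:
apply_moves(
  plan=[
    [[0,0.001,0.001,0.032,0,0,0],[0,0,0,0.032,0,0,0],[0,0.01,0,-0.001,0,0,0],[0,0.0104,0,-0.0016,0,0,0],[0,0.0064,0,0.0025,0,0,0],[0,0.0062,0,0.0028,0,0,0],[0,0.0061,0,0.0032,0,0,0],[0,0.0059,0,0.0036,0,0,0]],
  ],
)

```text
t: 3.25
position: [0.5789, 0.058, 0.249]
tool_rot: [0.0, 0.101, 0.995, 0.0]
ft_force: [1.6, 2.1, 1.6]
finger_gap: 0.008
```

```bash
python3 -c "
from h import *
goto(loc2w(.002,0,.2266+.022))
p,d,T=shot('side','side2')
cv2.imwrite('pics/side2c.png',cv2.resize(p[80:280,220:420,::-1],None,fx=3,fy=3))
"
```

```text
t 3.25 pos [0.5789 0.058  0.249 ] F [1.58 2.07 1.65] gap 0.008 shift(before turn) [-0.0012 -0.0015  0.0004] turn [0.005 0.004 0.002] shift in target axes [-0.0012 -0.0015  0.0004]
```

View pics/side2c.png

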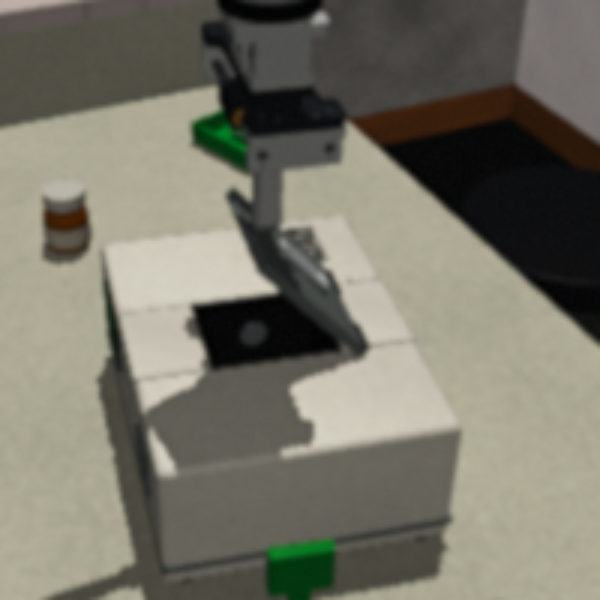

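The crop shows the finger on the lid's top face near the free edge, with the lid starting to turn at about 2–3 N. I'll keep following the arc.

Request:
apply_moves(
  plan=[
    [[0,0.0057,0,0.0039,0,0,0],[0,0.0055,0,0.0042,0,0,0],[0,0.0053,0,0.0046,0,0,0],[0,0.005,0,0.0049,0,0,0],[0,0.0047,0,0.0052,0,0,0],[0,0.0044,0,0.0055,0,0,0],[0,0.0041,0,0.0057,0,0,0],[0,0.0038,0,0.006,0,0,0]],
  ],
)

```text
t: 4.3
position: [0.5411, 0.0654, 0.2086]
tool_rot: [-0.0, 0.101, 0.995, 0.0]
ft_force: [1.2, -0.3, 1.2]
finger_gap: 0.005
```

Request:
apply_moves(
  plan=[
    [[0,0.0035,0,0.0062,0,0,0],[0,0.0031,0,0.0064,0,0,0],[0,0.0028,0,0.0066,0,0,0],[0,0.0024,0,0.0068,0,0,0],[0,0.002,0,0.0069,0,0,0],[0,0.0016,0,0.005,0,0,0],[0,0,0,0.001,0,0,0],[0,0,0,0,0,0,0]],
  ],
)

```text
t: 5.3
position: [0.5257, 0.0685, 0.1698]
tool_rot: [-0.001, 0.101, 0.995, 0.0]
ft_force: [0.8, 0.1, -0.6]
finger_gap: 0.005
```

```bash
python3 -c "
from h import *
goto(loc2w(-.053,0,.140+.022))
"
```

```text
t 5.3 pos [0.5257 0.0685 0.1698] F [ 0.8   0.05 -0.58] gap 0.005 shift(before turn) [-0.0005 -0.0012  0.0078] turn [-0.001 -0.011  0.002] shift in target axes [-0.0005 -0.0012  0.0078]
```

Request:
apply_moves(
  plan=[
    [[0,0,-0.001,0.0012,0,0,0],[0,0,0,0.0012,0,0,0],[0,0,0,0.0012,0,0,0],[0,0,0,0.001,0,0,0],[0,0,0,0.001,0,0,0],[0,0,0,0.001,0,0,0],[0,0,0,0,0,0,0],[0,0,0,0,0,0,0]],
  ],
)

```text
t: 6.3
position: [0.5264, 0.0673, 0.1634]
tool_rot: [0.0, 0.101, 0.995, -0.0]
ft_force: [0.2, 0.5, -0.5]
finger_gap: 0.005
```

```bash
python3 -c "
from h import *
goto(loc2w(-.053,0,.140+.022))
p,d,T=shot('side','side3')
cv2.imwrite('pics/side3c.png',cv2.resize(p[80:280,220:420,::-1],None,fx=3,fy=3))
"
```

```text
t 6.3 pos [0.5264 0.0673 0.1634] F [ 0.23  0.47 -0.51] gap 0.005 shift(before turn) [ 0.0005 -0.0001  0.0014] turn [-0.001  0.005  0.002] shift in target axes [ 0.0005 -0.0001  0.0014]
```

View pics/side3c.png

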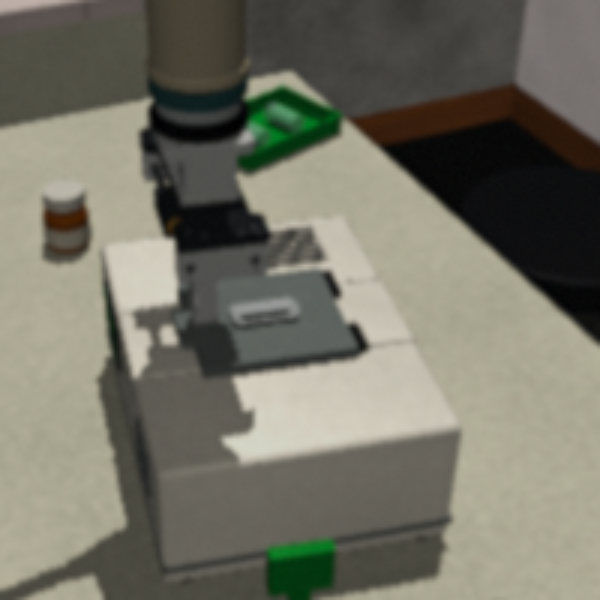

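The lid looks nearly flat, but I feel no clear force yet. I'll press on slowly to find the stop.

Request:
apply_moves(
  plan=[
    [[0,0,0,0.0007,0,0,0],[0,0,0,0.0007,0,0,0],[0,0,0,0.0006,0,0,0],[0,0,0,0.0006,0,0,0],[0,0,0,0.0004,0,0,0],[0,0,0,0,0,0,0],[0,0,0,0,0,0,0],[0,0,0,0,0,0,0]],
  ],
)

```text
t: 7.35
position: [0.5263, 0.0673, 0.1621]
tool_rot: [0.001, 0.101, 0.995, 0.0]
ft_force: [-3.0, -0.5, 9.3]
finger_gap: 0.004
```

9 N at tip height 140.1 mm matches the shut height. I'll lift off and look at the lid.

Request:
apply_moves(
  plan=[
    [[0,0,0,-0.005,0,0,0],[0,0,0,-0.02,0,0,0],[0,0,0,-0.05,0,0,0],[0,0,0,-0.05,0,0,0],[0,0,0,-0.05,0,0,0],[0,-0.03,0,-0.02,0,0,0],[0,0,0,0,0,0,0],[0,0,0,0,0,0,0]],
  ],
)

```text
t: 8.35
position: [0.5544, 0.0616, 0.3539]
tool_rot: [-0.002, 0.101, 0.995, 0.0]
ft_force: [-0.8, 0.5, -0.0]
finger_gap: 0.003
```

Run:
```python
from h import *
goto(loc2w(0,0,.3))
p,d,T=shot('wrist','wrist4'); W=cloud('wrist',d,T)
L=np.stack([np.vectorize(lambda a,b,k=k:w2loc((a,b,0))[k])(W[...,0],W[...,1]) for k in (0,1)],-1)
z=W[...,2]
m=(abs(L[...,0])<.12)&(abs(L[...,1])<.15)&(z>.12)&(z<.16); m[225:]=0
for a in np.arange(-.115,.08,.01):
    s=m&(abs(L[...,0]-a)<.004); 
    for yr in [(.03,.055),(-.01,.01),(.08,.14)]:
        q=s&(L[...,1]>yr[0])&(L[...,1]<yr[1]); print(round(a,3),yr,q.sum(),np.median(z[q]).round(4) if q.sum() else None,end=' | ')
    print()
```

```text
t 8.35 pos [0.5544 0.0616 0.3539] F [-0.76  0.47 -0.04] gap 0.003 shift(before turn) [-0.0241 -0.0001  0.0539] turn [-0.002 -0.025  0.002] shift in target axes [-0.024  -0.0002  0.0539]
-0.115 (0.03, 0.055) 154 0.1288 | -0.115 (-0.01, 0.01) 128 0.1292 | -0.115 (0.08, 0.14) 360 0.1288 | 
-0.105 (0.03, 0.055) 153 0.1287 | -0.105 (-0.01, 0.01) 126 0.129 | -0.105 (0.08, 0.14) 362 0.1293 | 
-0.095 (0.03, 0.055) 146 0.1289 | -0.095 (-0.01, 0.01) 124 0.1293 | -0.095 (0.08, 0.14) 358 0.1293 | 
-0.085 (0.03, 0.055) 146 0.1289 | -0.085 (-0.01, 0.01) 119 0.1292 | -0.085 (0.08, 0.14) 359 0.1292 | 
-0.075 (0.03, 0.055) 147 0.1288 | -0.075 (-0.01, 0.01) 140 0.1384 | -0.075 (0.08, 0.14) 357 0.1293 | 
-0.065 (0.03, 0.055) 150 0.1384 | -0.065 (-0.01, 0.01) 127 0.1391 | -0.065 (0.08, 0.14) 351 0.1292 | 
-0.055 (0.03, 0.055) 152 0.1392 | -0.055 (-0.01, 0.01) 126 0.1392 | -0.055 (0.08, 0.14) 350 0.1292 | 
-0.045 (0.03, 0.055) 144 0.1393 | -0.045 (-0.01, 0.01) 122 0.1392 | -0.045 (0.08, 0.14) 304 0.1292 | 
-0.035 (0.03, 0.055) 145 0.1391 | -0.035 (-0.01, 0.01) 119 0.139 | -0.035 (0.08, 0.14) 341 0.1292 |
[... 336 characters left out ...]
 | 0.005 (-0.01, 0.01) 50 0.1415 | 0.005 (0.08, 0.14) 313 0.1291 | 
0.015 (0.03, 0.055) 134 0.139 | 0.015 (-0.01, 0.01) 44 0.1413 | 0.015 (0.08, 0.14) 299 0.1292 | 
0.025 (0.03, 0.055) 128 0.1392 | 0.025 (-0.01, 0.01) 107 0.1429 | 0.025 (0.08, 0.14) 292 0.1297 | 
0.035 (0.03, 0.055) 0 None | 0.035 (-0.01, 0.01) 0 None | 0.035 (0.08, 0.14) 63 0.1293 | 
0.045 (0.03, 0.055) 0 None | 0.045 (-0.01, 0.01) 0 None | 0.045 (0.08, 0.14) 0 None | 
0.055 (0.03, 0.055) 0 None | 0.055 (-0.01, 0.01) 0 None | 0.055 (0.08, 0.14) 0 None | 
0.065 (0.03, 0.055) 0 None | 0.065 (-0.01, 0.01) 0 None | 0.065 (0.08, 0.14) 0 None | 
0.075 (0.03, 0.055) 0 None | 0.075 (-0.01, 0.01) 0 None | 0.075 (0.08, 0.14) 0 None |
```

View pics/wrist4.png

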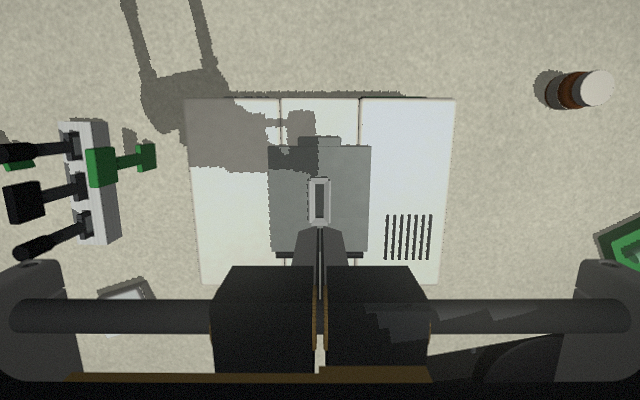

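The lid lies flat, 10 mm above the deck at every station, so it is shut. Next I'll measure the slot from this view.

```bash
cat > slot.py <<'E'
from h import *
def slot(name,vmax=232):
    d=np.load(f"pics/{name}.npy");T=np.load(f"pics/{name}_T.npy");W=cloud('wrist',d,T); z=W[...,2]
    yaw=YAW; dx=W[...,0]-C[0]; dy=W[...,1]-C[1]
    lx=dx*np.cos(yaw)+dy*np.sin(yaw); ly=-dx*np.sin(yaw)+dy*np.cos(yaw)
    near=(abs(lx)<.045)&(abs(ly)<.03); near[vmax:]=0
    rim=near&(z>.1415)&(z<.152)
    P=np.c_[lx[rim],ly[rim]].astype(np.float32); print("rim",len(P),P.min(0),P.max(0),"ctr",(P.min(0)+P.max(0))/2,cv2.minAreaRect(P))
    # dark hole: pixel at lower depth -> project onto plane z=.140
    p=cv2.imread(f"pics/{name}.png")
    c,_=viewer.calibration('wrist'),0
    hole=np.zeros(z.shape,bool)
    rv,ru=np.where(rim); bb=(slice(rv.min(),rv.max()),slice(ru.min(),ru.max()))
    hole[bb]=(z[bb]<.128); 
    # lid outline
    lid=(abs(lx)<.09)&(abs(ly)<.075)&(z>.1355)&(z<.1415); lid[vmax-8:]=0
    lid=cv2.morphologyEx(lid.astype(np.uint8),cv2.MORPH_OPEN,np.ones((3,3)))>0
    Q=np.c_[lx[lid],ly[lid]]; print("lid y",Q[:,1].min(),Q[:,1].max(), "x min off-lip",Q[abs(Q[:,1])>.035,0].min(),"z",np.median(z[lid]))
    # deck outer edges
    dk=(z>.125)&(z<.134)&(abs(ly)<.2)&(abs(lx)<.16); dk[vmax-20:]=0
    dk=cv2.morphologyEx(dk.astype(np.uint8),cv2.MORPH_OPEN,np.ones((3,3)))>0
    print("deck",lx[dk].min(),ly[dk].min(),ly[dk].max())
    ys=[];xs=[]
    for v in range(150,vmax-10):
        q=dk[v]
        if q.sum()>100: xs.append(np.median(lx[v][q])); ys.append((ly[v][q].min(),ly[v][q].max()))
    ys=np.array(ys); print("edge slopes deg",[np.rad2deg(np.polyfit(xs,ys[:,k],1)[0]).round(2) for k in (0,1)],"edges",np.median(ys,0))
if __name__=="__main__":
    import sys; slot(sys.argv[1],int(sys.argv[2]) if len(sys.argv)>2 else 232)
E
python3 slot.py wrist4 226; python3 slot.py wrist1 205
python3 -c "
from h import *
RC=np.array([.5075,-.2945]);RY=np.deg2rad(-13.2)
goto([*RC,.139+.003+.14],RY)"
```

```text
rim 564 [-0.02934305 -0.01273681] [0.02908836 0.0194724 ] ctr [-0.00012734  0.0033678 ] ((-0.00012831203639507294, 0.0033956505358219147), (0.032010361552238464, 0.05837525427341461), 89.4876937866211)
lid y -0.05963062165674348 0.06065599217696167 x min off-lip -0.065569549951664 z 0.1391067646770916
deck -0.12043743482147229 -0.15866826520788474 0.160106278409131
edge slopes deg [np.float64(0.03), np.float64(-0.11)] edges [-0.15739236  0.15824459]
t 8.4 pos [0.5541 0.0616 0.3539] F [-0.43 -0.14 -0.22] gap 0.003 shift(before turn) [-0.0261 -0.3582  0.0719] turn [-0.003 -0.027  0.203] shift in target axes [-0.0359 -0.3573  0.0719]Traceback (most recent call last):
  File "slot.py", line 29, in <module>
    import sys; slot(sys.argv[1],int(sys.argv[2]) if len(sys.argv)>2 else 232)
                ~~~~^^^^^^^^^^^^^^^^^^^^^^^^^^^^^^^^^^^^^^^^^^^^^^^^^^^^^^^^^^
  File "slot.py", line 8, in slot
    P=np.c_[lx[rim],ly[rim]].astype(np.float32); print("rim",len(P),P.min(0),P.max(0),"ctr",(P.min(0)+P.max(0))/2,cv2.minAreaRect(P))
                                                                    ~~~~~^^^
    return umr_minimum(a, axis, None, out, keepdims, initial, where)
ValueError: zero-size array to reduction operation minimum which has no identity
```

Slot centre agrees with my spectrometer pose to about 0.5 mm, and the yaw error is about 0. Now I'll go above the rack with the jaws opening.

Request:
apply_moves(
  plan=[
    [[0.7,-0.0045,-0.045,0,0,0,0.1],[0.7,-0.0045,-0.045,0,0,-0.02,0.1],[0.7,-0.0045,-0.045,0,0,0,0],[0.7,-0.0045,-0.045,0,0,0,0],[0.7,-0.0045,-0.045,0,0,0,0],[0.7,-0.0045,-0.045,0,0,0,0],[0.7,-0.0045,-0.045,0,0,0,0],[0.7,-0.0045,-0.042,0,0,0,0]],
  ],
)

```text
t: 9.4
position: [0.5097, -0.2951, 0.3543]
tool_rot: [0.0, 0.115, 0.993, 0.001]
ft_force: [1.5, 0.6, -0.5]
finger_gap: 0.703
```

Run:
```python
from h import *
RC=np.array([.5075,-.2945]);RY=np.deg2rad(-13.2)
goto([*RC,.139+.003],RY)
p,d,T=shot('wrist','wrist5'); W=cloud('wrist',d,T); z=W[...,2]
for k,nm in ((-.06,'near'),(0,'mid'),(.06,'far')):
    q=loc2w(k,0,.159,RC,RY); uv=proj('wrist',q,T)[0]; print(nm,uv.round(1))
    dx=W[...,0]-q[0];dy=W[...,1]-q[1]
    m=(z>.15)&(z<.17)&(dx**2+dy**2<.03**2); P=W[m]
    if m.sum()>5: print(m.sum(),np.median(P[:,2]),cv2.minAreaRect(P[:,:2].astype(np.float32)))
```

```text
t 9.4 pos [ 0.5097 -0.2951  0.3543] F [ 1.51  0.56 -0.47] gap 0.703 shift(before turn) [ 2.300e-03 -2.000e-04  2.123e-01] turn [0.01  0.002 0.002] shift in target axes [2.200e-03 1.000e-04 2.123e-01]
near [318.4 127.2]
317 0.15800126384421592 ((0.4482377767562866, -0.28063783049583435), (0.020897269248962402, 0.020726481452584267), 13.290767669677734)
mid [318.5 182. ]
408 0.1579809403434475 ((0.5062081217765808, -0.2941407263278961), (0.010283270850777626, 0.045219194144010544), 76.65948486328125)
far [318.5 232.6]
270 0.15761432647200496 ((0.5644768476486206, -0.3078785240650177), (0.02003437466919422, 0.02078547328710556), 76.2533950805664)
```

View pics/wrist5.png

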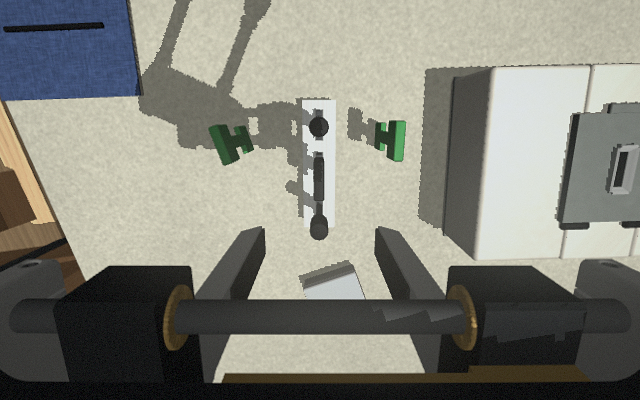

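The wrist view shows the black bar grip at (319,180), between the round grips at (318,127) and (318,230), with the green ones to the sides. The pose agrees within about 1 mm, so I'll descend.

Request:
apply_moves(
  plan=[
    [[0.7,0.0035,0,0.04,0,0,0],[0.7,0,0,0.04,0,0,0],[0.7,0,0,0.04,0,0,0],[0.7,0,0,0.035,0,0,0],[0.7,0,0,0.03,0,0,0],[0.7,0,0,0.017,0,0,0],[0.7,0,0,0.01,0,0,0],[0.5,0,0,0,0,0,0]],
  ],
)

```text
t: 10.45
position: [0.5074, -0.2931, 0.1427]
tool_rot: [0.0, 0.115, 0.993, 0.0]
ft_force: [-0.1, -0.2, 0.1]
finger_gap: 0.63
```

Run:
```python
from h import *
RC=np.array([.5063,-.2942]);RY=np.deg2rad(-13.2)
goto([*RC,.139+.003],RY)
p,d,T=shot('wrist','wrist6')
```

```text
t 10.45 pos [ 0.5074 -0.2931  0.1427] F [-0.14 -0.24  0.1 ] gap 0.63 shift(before turn) [ 0.0008 -0.0013  0.0007] turn [0.007 0.006 0.003] shift in target axes [ 0.0008 -0.0013  0.0007]
```

View pics/wrist6.png

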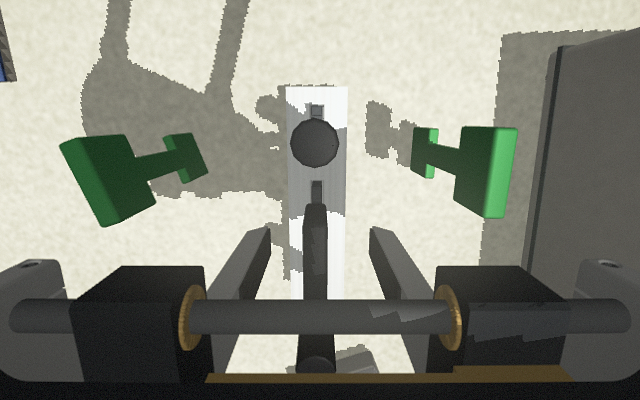

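The grip is between the fingers, about 1.3 mm off-centre. I'll correct that and close.

Request:
apply_moves(
  plan=[
    [[0.5,0.0008,-0.0014,0.0005,0,0,0],[0.3,0,0,0,0,0,0],[0.15,0,0,0,0,0,0],[0,0,0,0,0,0,0],[0,0,0,0,0,0,0],[0,0,0,0,0,0,0],[0,0,0,0,0,0,0],[0,0,0,0,0,0,0]],
  ],
)

```text
t: 11.5
position: [0.5071, -0.2952, 0.143]
tool_rot: [0.001, 0.115, 0.993, -0.0]
ft_force: [-0.1, 0.1, 1.3]
finger_gap: 0.125
```

Request:
apply_moves(
  plan=[
    [[0,0,0,-0.004,0,0,0],[0,0,0,-0.006,0,0,0],[0,0,0,-0.01,0,0,0],[0,0,0,-0.02,0,0,0],[0,0,0,-0.03,0,0,0],[0,0,0,-0.03,0,0,0],[0,0,0,-0.03,0,0,0],[0,0,0,0,0,0,0]],
  ],
)

```text
t: 12.5
position: [0.5079, -0.2959, 0.276]
tool_rot: [0.004, 0.115, 0.993, -0.002]
ft_force: [-0.4, -0.1, -0.1]
finger_gap: 0.124
```

Run:
```python
from h import *
goto(loc2w(0,0,.1955+.09))
p,d,T=shot('wrist','wrist7')
p,d,T=shot('side','side7')
cv2.imwrite('pics/side7c.png',cv2.resize(p[150:400,250:450,::-1],None,fx=2.4,fy=2.4))
```

```text
t 12.5 pos [ 0.5079 -0.2959  0.276 ] F [-0.38 -0.08 -0.07] gap 0.124 shift(before turn) [ 0.0122  0.3591 -0.0105] turn [-0.018  0.061 -0.198] shift in target axes [ 0.0024  0.3593 -0.0095]
```

View pics/side7c.png

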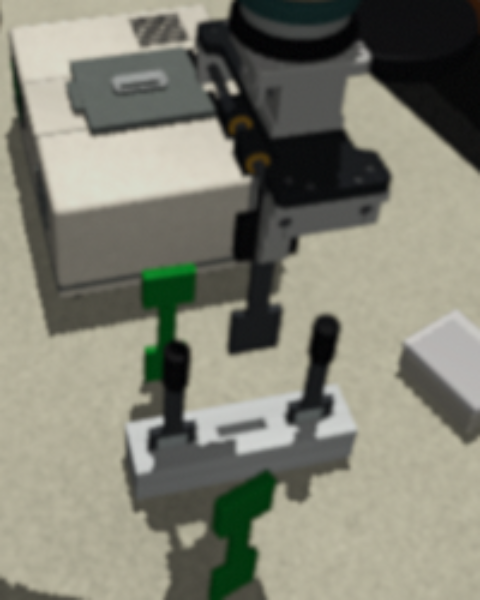

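View pics/wrist7.png

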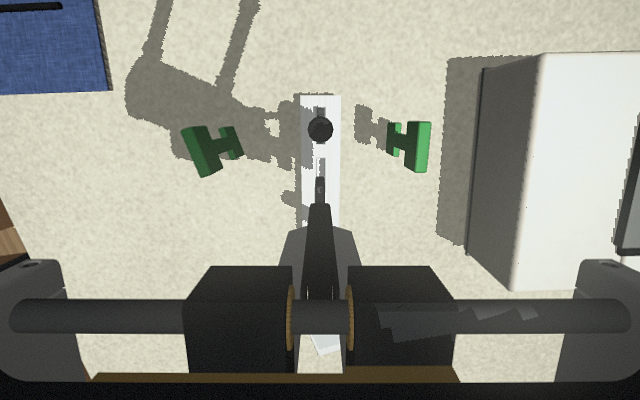

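The paddle is held and clear of the rack, blade down, with its pocket empty and the neighbours undisturbed. I'll raise it further and carry it over.

Request:
apply_moves(
  plan=[
    [[0,0,0,-0.02,0,0.03,0],[0,0,0,-0.03,0,0.03,-0.2],[0,0,0.03,0,0,0,0],[0,0,0.04,0,0,0,0],[0,0,0.045,0,0,0,0],[0,0,0.045,0,0,0,0],[0,0,0.045,0,0,0,0],[0,0,0.045,0,0,0,0]],
  ],
)

```text
t: 13.6
position: [0.5563, -0.0486, 0.321]
tool_rot: [-0.005, 0.101, 0.995, 0.001]
ft_force: [0.7, 0.2, -1.6]
finger_gap: 0.127
```

Request:
apply_moves(
  plan=[
    [[0,0.002,0.04,0,0,0,0],[0,0,0.035,0,0,0,0],[0,0,0.024,0,0,0,0],[0,0,0.01,0,0,0,0],[0,0,0,0,0,0,0],[0,0,0,0,0,0,0],[0,0,0,0,0,0,0],[0,0,0,0,0,0,0]],
  ],
)

```text
t: 14.6
position: [0.5768, 0.0564, 0.3232]
tool_rot: [-0.003, 0.101, 0.995, 0.0]
ft_force: [0.5, 0.2, -1.2]
finger_gap: 0.132
```

Run:
```python
from h import *
goto(loc2w(0,0.0005,.219+.09))
for n in ('wrist','side','scene'):
    p,d,T=shot(n,n+'8')
    if n!='wrist':
        b={'side':(90,290,220,420),'scene':(100,260,240,400)}[n]
        cv2.imwrite(f'pics/{n}8c.png',cv2.resize(p[b[0]:b[1],b[2]:b[3],::-1],None,fx=3,fy=3))
```

```text
t 14.6 pos [0.5768 0.0564 0.3232] F [ 0.52  0.21 -1.22] gap 0.132 shift(before turn) [-0.001   0.0009  0.0142] turn [ 0.001 -0.039 -0.005] shift in target axes [-0.001   0.0009  0.0142]
```

View pics/wrist8.png

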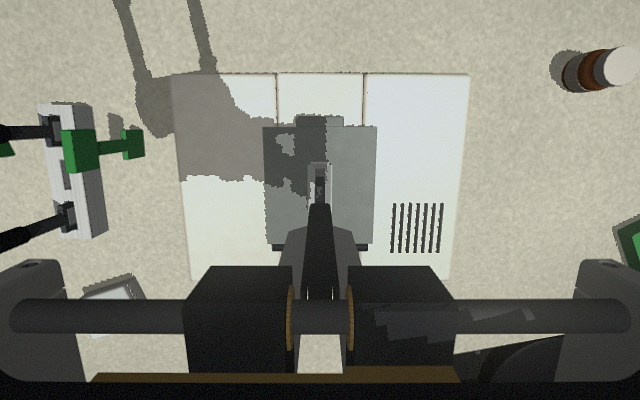

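View pics/side8c.png

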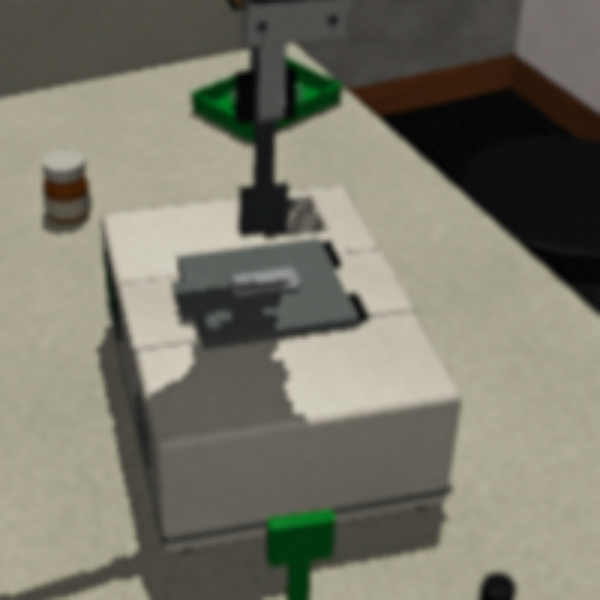

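View pics/scene8c.png

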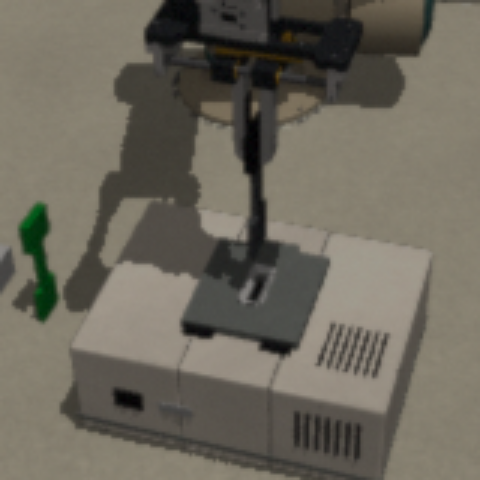

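The paddle hangs just above and near the slot in all views. I'll measure the blade against the slot in the same cameras so calibration bias cancels.

```bash
cat > pad.py <<'E'
from h import *
import sys
def run(tag,zlo,zhi,step):
  for n in ('side','scene'):
    d=np.load(f"pics/{n}{tag}.npy");T=np.load(f"pics/{n}{tag}_T.npy");W=cloud(n,d,T);z=W[...,2]
    dx=W[...,0]-C[0];dy=W[...,1]-C[1]
    lx=dx*np.cos(YAW)+dy*np.sin(YAW); ly=-dx*np.sin(YAW)+dy*np.cos(YAW)
    print(n)
    for a in np.arange(zlo,zhi,step):
        m=(abs(z-a)<step/2)&(abs(lx)<.04)&(abs(ly)<.025)
        if m.sum()>2: print("  z%.3f n%d lx %.4f..%.4f (mid %.4f) ly %.4f..%.4f med %.4f"%(a,m.sum(),lx[m].min(),lx[m].max(),(lx[m].min()+lx[m].max())/2,ly[m].min(),ly[m].max(),np.median(ly[m])))
    rim=(z>.1425)&(z<.152)&(abs(lx)<.045)&(abs(ly)<.03)
    if rim.sum()>5: P=np.c_[lx[rim],ly[rim]]; print("  rim",rim.sum(),P.min(0).round(4),P.max(0).round(4),"mid",((P.min(0)+P.max(0))/2).round(4))
    lid=(z>.135)&(z<.1425)&(abs(lx)<.08)&(abs(ly)<.07); P=np.c_[lx[lid],ly[lid]]; print("  lid",np.percentile(P,.5,axis=0).round(4),np.percentile(P,99.5,axis=0).round(4))
run(sys.argv[1],float(sys.argv[2]),float(sys.argv[3]),float(sys.argv[4]))
E
python3 pad.py 8 .19 .31 .01
```

```text
side
  z0.190 n5 lx -0.0074..0.0150 (mid 0.0038) ly -0.0053..-0.0033 med -0.0050
  z0.200 n55 lx -0.0205..0.0182 (mid -0.0012) ly -0.0090..-0.0018 med -0.0042
  z0.210 n56 lx -0.0203..0.0174 (mid -0.0014) ly -0.0073..-0.0013 med -0.0046
  z0.220 n54 lx -0.0204..0.0169 (mid -0.0017) ly -0.0069..-0.0008 med -0.0047
  z0.230 n56 lx -0.0200..0.0173 (mid -0.0014) ly -0.0070..-0.0011 med -0.0044
  z0.240 n52 lx -0.0201..0.0175 (mid -0.0013) ly -0.0089..0.0043 med -0.0046
  z0.250 n24 lx -0.0085..0.0073 (mid -0.0006) ly -0.0083..-0.0020 med -0.0052
  z0.260 n27 lx -0.0082..0.0071 (mid -0.0006) ly -0.0084..-0.0024 med -0.0042
  z0.270 n25 lx -0.0078..0.0070 (mid -0.0004) ly -0.0064..-0.0026 med -0.0047
  z0.280 n25 lx -0.0083..0.0065 (mid -0.0009) ly -0.0070..-0.0025 med -0.0051
  z0.290 n29 lx -0.0082..0.0064 (mid -0.0009) ly -0.0068..-0.0021 med -0.0045
  z0.300 n40 lx -0.0230..0.0223 (mid -0.0003) ly -0.0135..0.0022 med -0.0066
  rim 68 [-0.0283 -0.0163] [0.0293 0.012 ] mid [ 0.0005 -0.0022]
  lid [-0.0737 -0.0626] [0.0748 0.0586]
scene
  z0.200 n12 lx -0.0185..0.0172 (mid -0.0006) ly -0.
[... 181 characters left out ...]
0 n14 lx -0.0214..0.0183 (mid -0.0015) ly 0.0001..0.0062 med 0.0056
  z0.240 n23 lx -0.0273..0.0182 (mid -0.0045) ly -0.0013..0.0065 med 0.0039
  z0.250 n11 lx -0.0094..0.0077 (mid -0.0009) ly 0.0011..0.0064 med 0.0049
  z0.260 n12 lx -0.0093..0.0073 (mid -0.0010) ly -0.0026..0.0063 med 0.0038
  z0.270 n15 lx -0.0109..0.0076 (mid -0.0016) ly -0.0021..0.0066 med 0.0055
  z0.280 n15 lx -0.0094..0.0073 (mid -0.0010) ly -0.0020..0.0060 med 0.0036
  z0.290 n6 lx -0.0027..0.0057 (mid 0.0015) ly -0.0011..0.0052 med 0.0044
  z0.300 n9 lx -0.0012..0.0203 (mid 0.0095) ly -0.0030..0.0111 med 0.0056
  rim 100 [-0.0446 -0.0299] [0.0447 0.0291] mid [ 0.0001 -0.0004]
  lid [-0.0745 -0.0586] [0.0751 0.0618]
```

Request:
apply_moves(
  plan=[
    [[0,-0.001,0,0.005,0,-0.05,0],[0,0,0,0.01,0,0,0],[0,0,0,0.01,0,0,0],[0,0,0,0.006,0,0,0],[0,0,0,0.004,0,0,0],[0,0,0,0,0,0,0],[0,0,0,0,0,0,0],[0,0,0,0,0,0,0]],
  ],
)

```text
t: 15.75
position: [0.578, 0.0568, 0.2884]
tool_rot: [0.001, 0.101, 0.995, 0.0]
ft_force: [0.6, 0.2, -0.6]
finger_gap: 0.121
```

```bash
python3 - <<'E'
from h import *
goto(loc2w(0,0.0005,.219))
for n in ('wrist','side','scene'):
    p,d,T=shot(n,n+'9')
    b={'side':(130,230,250,350),'scene':(150,230,280,360),'wrist':(100,240,240,400)}[n]
    s=600/(b[1]-b[0])
    cv2.imwrite(f'pics/{n}9c.png',cv2.resize(p[b[0]:b[1],b[2]:b[3],::-1],None,fx=s,fy=s,interpolation=cv2.INTER_CUBIC))
E
python3 pad.py 9 .16 .26 .01; python3 slot.py wrist9 200
```

```text
t 15.75 pos [0.578  0.0568 0.2884] F [ 0.55  0.21 -0.61] gap 0.121 shift(before turn) [0.0003 0.0002 0.0694] turn [0.002 0.015 0.002] shift in target axes [0.0001 0.0002 0.0694]
side
  z0.160 n28 lx -0.0189..0.0186 (mid -0.0001) ly -0.0073..0.0010 med -0.0037
  z0.170 n53 lx -0.0192..0.0184 (mid -0.0004) ly -0.0072..-0.0000 med -0.0041
  z0.180 n57 lx -0.0191..0.0212 (mid 0.0011) ly -0.0063..0.0013 med -0.0035
  z0.190 n60 lx -0.0191..0.0209 (mid 0.0009) ly -0.0068..0.0020 med -0.0040
  z0.200 n65 lx -0.0191..0.0200 (mid 0.0005) ly -0.0069..0.0035 med -0.0036
  z0.210 n22 lx -0.0076..0.0077 (mid 0.0001) ly -0.0067..-0.0001 med -0.0042
  z0.220 n25 lx -0.0071..0.0075 (mid 0.0002) ly -0.0060..0.0010 med -0.0041
  z0.230 n28 lx -0.0071..0.0076 (mid 0.0003) ly -0.0081..0.0013 med -0.0040
  z0.240 n24 lx -0.0072..0.0068 (mid -0.0002) ly -0.0060..0.0009 med -0.0032
  z0.250 n24 lx -0.0076..0.0075 (mid -0.0001) ly -0.0060..0.0004 med -0.0039
  rim 69 [-0.0281 -0.015 ] [0.0297 0.0128] mid [ 0.0008 -0.0011]
  lid [-0.0737 -0.0626] [0.0749 0.0577]
scene
  z0.160 n7 lx -0.0201..0.0193 (mid -0.0
[... 562 characters left out ...]
 n9 lx -0.0076..0.0085 (mid 0.0005) ly 0.0017..0.0071 med 0.0065
  z0.250 n13 lx -0.0076..0.0095 (mid 0.0009) ly 0.0013..0.0069 med 0.0054
  rim 85 [-0.0443 -0.0281] [0.044  0.0294] mid [-0.0002  0.0006]
  lid [-0.075  -0.0578] [0.0753 0.0617]
rim 518 [-0.02914316 -0.01274039] [0.0057246  0.01341068] ctr [-0.01170928  0.00033514] ((-0.011727895587682724, 0.00040925387293100357), (0.02618352882564068, 0.03479840233922005), 89.6301498413086)
lid y -0.05976059921286658 0.06047260597155369 x min off-lip -0.06490526094948015 z 0.13914113828659885
deck -0.12027348992590396 -0.15815851495377378 0.15950042290486136
edge slopes deg [np.float64(-0.81), np.float64(0.51)] edges [-0.15666449  0.15838152]
```

View pics/wrist9c.png

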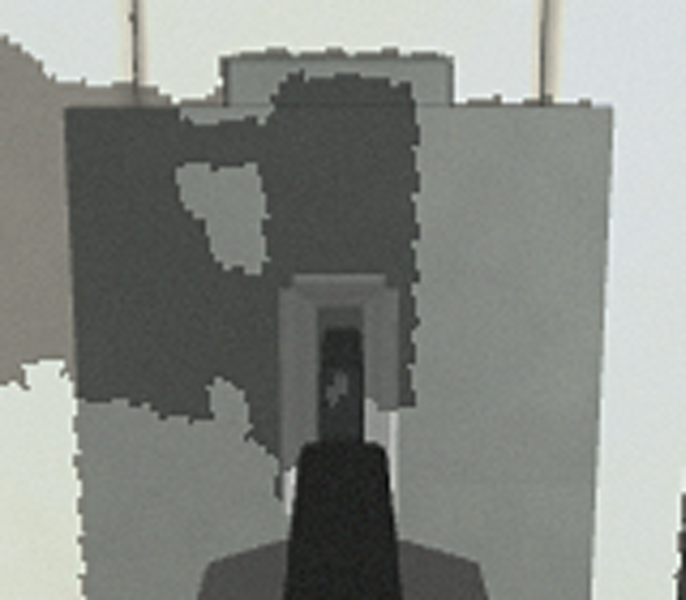

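View pics/side9c.png

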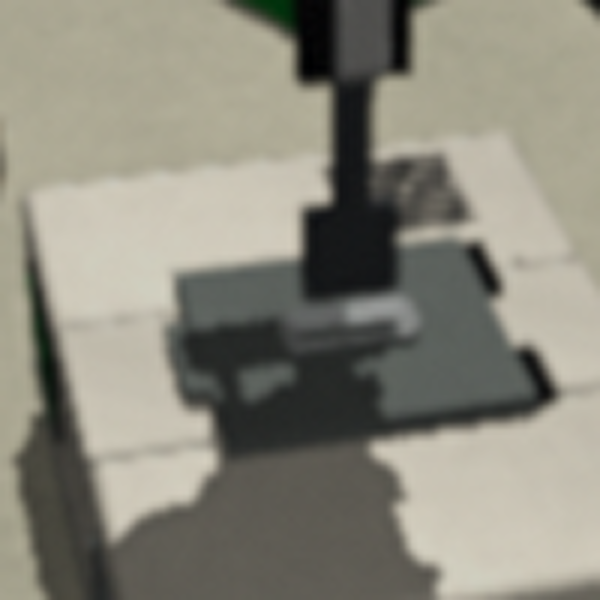

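View pics/scene9c.png

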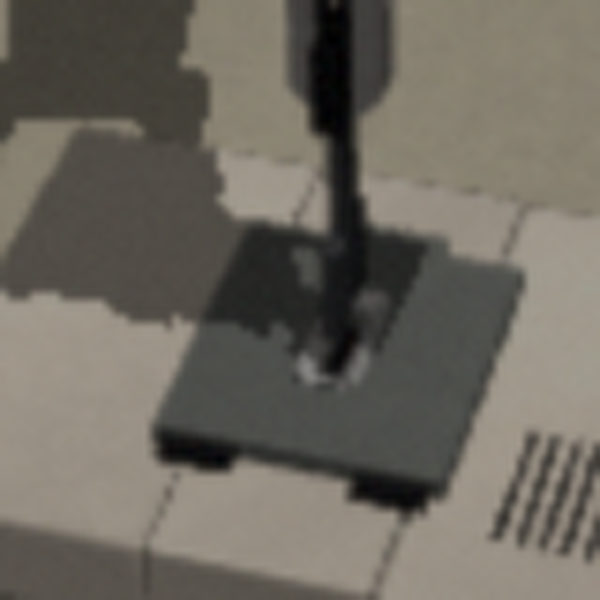

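The wrist crop shows the blade at columns 320–363 centred in the slot opening at 318–364, and both outer cameras agree within about 1 mm. I'll lower it into the mouth slowly.

Request:
apply_moves(
  plan=[
    [[0,0,0,0.003,0,0.01,0],[0,0,0,0.003,0,0,0],[0,0,0,0.003,0,0,0],[0,0,0,0.003,0,0,0],[0,0,0,0.003,0,0,0],[0,0,0,0.003,0,0,0],[0,0,0,0.002,0,0,0],[0,0,0,0,0,0,0]],
  ],
)

```text
t: 16.9
position: [0.5777, 0.0568, 0.2679]
tool_rot: [-0.0, 0.101, 0.995, 0.0]
ft_force: [0.5, 0.6, -1.3]
finger_gap: 0.126
```

Request:
apply_moves(
  plan=[
    [[0,0,0,0.001,0,0,0],[0,0,0,0.001,0,0,0],[0,0,0,0.001,0,0,0],[0,0,0,0.001,0,0,0],[0,0,0,0.001,0,0,0],[0,0,0,0.001,0,0,0],[0,0,0,0,0,0,0],[0,0,0,0,0,0,0]],
  ],
)

```text
t: 17.9
position: [0.5778, 0.0569, 0.2621]
tool_rot: [0.0, 0.101, 0.995, 0.0]
ft_force: [-0.6, -0.2, -0.7]
finger_gap: 0.125
```

Run:
```python
from h import *
goto(loc2w(0,0.0005,.219)); print(status.get_state()["moment"].round(3))
for n in ('wrist',):
    p,d,T=shot(n,n+'10')
    b={'side':(130,230,250,350),'scene':(150,230,280,360),'wrist':(100,240,240,400)}[n]
    s=600/(b[1]-b[0])
    cv2.imwrite(f'pics/{n}10c.png',cv2.resize(p[b[0]:b[1],b[2]:b[3],::-1],None,fx=s,fy=s,interpolation=cv2.INTER_CUBIC))
```

```text
t 17.9 pos [0.5778 0.0569 0.2621] F [-0.59 -0.17 -0.74] gap 0.125 shift(before turn) [-0.      0.0002  0.0431] turn [0.002 0.001 0.002] shift in target axes [-0.      0.0002  0.0431]
[-0.038  0.003  0.014]
```

View pics/wrist10c.png

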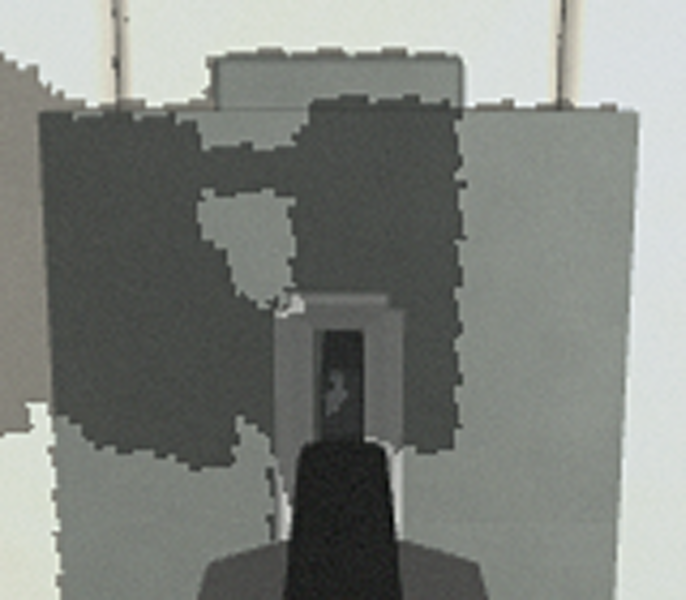

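The blade tip is 7 mm through the throat with no contact force, and sits about 0.5 mm to +y. I'll trim that and continue down to beam height: TCP 0.1965, which puts the blade centre at 90 mm.

Request:
apply_moves(
  plan=[
    [[0,0,-0.0004,0.002,0,0,0],[0,0,0,0.004,0,0,0],[0,0,0,0.004,0,0,0],[0,0,0,0.004,0,0,0],[0,0,0,0.004,0,0,0],[0,0,0,0.004,0,0,0],[0,0,0,0.004,0,0,0],[0,0,0,0.004,0,0,0]],
  ],
)

```text
t: 18.95
position: [0.5777, 0.0565, 0.2318]
tool_rot: [-0.0, 0.101, 0.995, 0.0]
ft_force: [-0.5, -0.2, -1.0]
finger_gap: 0.128
```

Request:
apply_moves(
  plan=[
    [[0,0,0,0.005,0,0,0],[0,0,0,0.005,0,0,0],[0,0,0,0.005,0,0,0],[0,0,0,0.005,0,0,0],[0,0,0,0.005,0,0,0],[0,0,0,0.005,0,0,0],[0,0,0,0.003,0,0,0],[0,0,0,0,0,0,0]],
  ],
)

```text
t: 19.95
position: [0.5776, 0.0565, 0.1988]
tool_rot: [-0.0, 0.101, 0.995, 0.0]
ft_force: [-0.7, 0.2, -0.2]
finger_gap: 0.128
```

```bash
python3 - <<'E'
from h import *
goto(loc2w(0,0.0003,.1965)); print(status.get_state()["moment"].round(3))
for n in ('wrist','side','scene'):
    p,d,T=shot(n,n+'11')
    b={'side':(110,230,250,370),'scene':(130,230,280,380),'wrist':(100,300,220,420)}[n]
    s=600/(b[1]-b[0])
    cv2.imwrite(f'pics/{n}11c.png',cv2.resize(p[b[0]:b[1],b[2]:b[3],::-1],None,fx=s,fy=s,interpolation=cv2.INTER_CUBIC))
E
python3 pad.py 11 .15 .19 .005
```

```text
t 19.95 pos [0.5776 0.0565 0.1988] F [-0.74  0.17 -0.24] gap 0.128 shift(before turn) [-0.0002  0.0005  0.0023] turn [ 0.001 -0.003  0.002] shift in target axes [-0.0002  0.0005  0.0023]
[ 0.023 -0.035 -0.04 ]
side
  z0.150 n14 lx -0.0070..0.0086 (mid 0.0008) ly -0.0069..-0.0025 med -0.0045
  z0.155 n9 lx -0.0077..0.0080 (mid 0.0001) ly -0.0061..-0.0030 med -0.0044
  z0.160 n12 lx -0.0073..0.0081 (mid 0.0004) ly -0.0052..-0.0009 med -0.0041
  z0.165 n13 lx -0.0071..0.0080 (mid 0.0004) ly -0.0066..-0.0023 med -0.0046
  z0.170 n9 lx -0.0065..0.0082 (mid 0.0008) ly -0.0071..-0.0009 med -0.0044
  z0.175 n9 lx -0.0219..0.0233 (mid 0.0007) ly -0.0087..-0.0013 med -0.0053
  z0.180 n26 lx -0.0217..0.0231 (mid 0.0007) ly -0.0154..-0.0004 med -0.0069
  z0.185 n25 lx -0.0224..0.0233 (mid 0.0004) ly -0.0189..-0.0021 med -0.0073
  z0.190 n31 lx -0.0219..0.0233 (mid 0.0007) ly -0.0205..-0.0010 med -0.0082
  rim 77 [-0.0279 -0.0168] [0.03   0.0125] mid [ 0.001  -0.0021]
  lid [-0.0734 -0.0629] [0.0745 0.0591]
scene
  z0.150 n12 lx -0.0222..0.0292 (mid 0.0035) ly -0.0102..0.0153 med 0.0032
  z0.155 n5 lx -0.0093..0.0065 (mid -0.0014) ly 0.0004..0.0061 med 0.0051
  z0.160 n5 lx -0.0080..0.0076 (mid -0.0002) ly -0.0001..0.0063 med 0.0039
  z0.165 n3 lx -0.0051..0.0052 (mid 0.0000) ly 0.0053..0.0064 med 0.0063
  z0.180 n9 lx 0.0054..0.0220 (mid 0.0137) ly -0.0087..0.0134 med 0.0047
  z0.185 n14 lx 0.0046..0.0223 (mid 0.0135) ly -0.0143..0.0194 med 0.0063
  z0.190 n16 lx 0.0059..0.0224 (mid 0.0141) ly -0.0146..0.0196 med 0.0069
  rim 99 [-0.0408 -0.0286] [0.0447 0.0292] mid [0.002  0.0003]
  lid [-0.0728 -0.0582] [0.075  0.0619]
```

View pics/wrist11c.png

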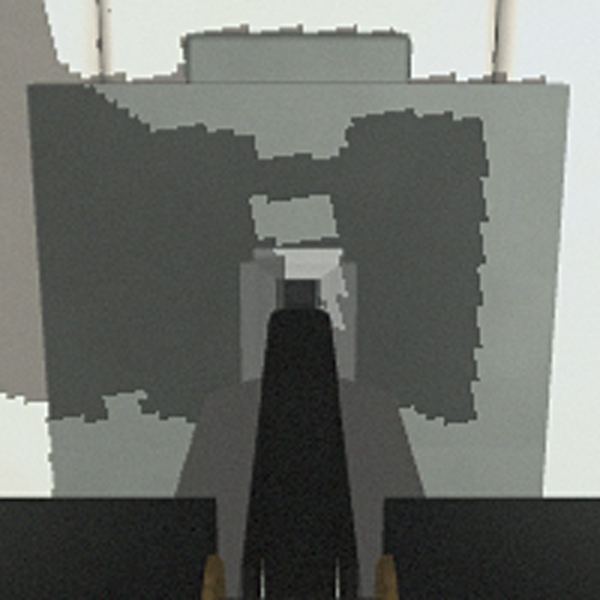

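View pics/side11c.png

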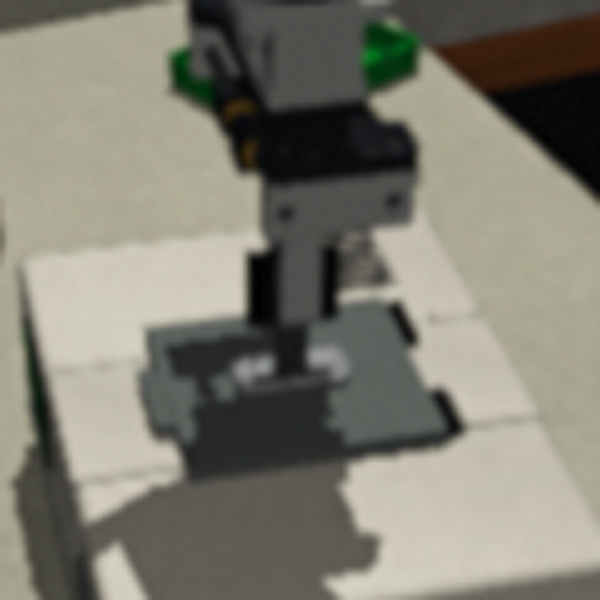

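The stem is centred in the lip (wrist crop: stem ~298, rim 240–355), with no contact force and the lid still flat. Last 2.3 mm, then settle.

Request:
apply_moves(
  plan=[
    [[0,0,0,0.001,0,0,0],[0,0,0,0.0013,0,0,0],[0,0,0,0,0,0,0],[0,0,0,0,0,0,0],[0,0,0,0,0,0,0],[0,0,0,0,0,0,0],[0,0,0,0,0,0,0],[0,0,0,0,0,0,0]],
  ],
)

```text
t: 21.1
position: [0.5777, 0.0565, 0.1968]
tool_rot: [0.0, 0.101, 0.995, 0.0]
ft_force: [0.1, 0.0, -1.7]
finger_gap: 0.127
```

```bash
python3 - <<'E'
from h import *
goto(loc2w(0,0.0003,.1965)); s=status.get_state(); print(abs(s["qvel"]).max(), s["moment"].round(3))
p,d,T=shot('side','side12');shot('scene','scene12')
cv2.imwrite('pics/side12c.png',cv2.resize(p[100:400,200:500,::-1],None,fx=2,fy=2))
E
python3 pad.py 12 .15 .18 .002
```

```text
t 21.1 pos [0.5777 0.0565 0.1968] F [ 0.15  0.05 -1.67] gap 0.127 shift(before turn) [-0.0001  0.0004  0.0003] turn [0.001 0.    0.002] shift in target axes [-0.0001  0.0004  0.0003]
0.001716919332060394 [-0.04   0.039 -0.007]
side
  z0.150 n4 lx -0.0075..0.0081 (mid 0.0003) ly -0.0059..-0.0028 med -0.0052
  z0.152 n5 lx -0.0073..0.0054 (mid -0.0010) ly -0.0063..-0.0033 med -0.0045
  z0.154 n7 lx -0.0071..0.0080 (mid 0.0005) ly -0.0077..-0.0023 med -0.0036
  z0.156 n4 lx -0.0039..0.0085 (mid 0.0023) ly -0.0038..-0.0010 med -0.0035
  z0.158 n3 lx -0.0074..0.0083 (mid 0.0004) ly -0.0055..-0.0038 med -0.0049
  z0.160 n5 lx -0.0071..0.0056 (mid -0.0008) ly -0.0061..-0.0033 med -0.0040
  z0.162 n6 lx -0.0048..0.0085 (mid 0.0018) ly -0.0053..-0.0024 med -0.0033
  z0.164 n3 lx -0.0072..0.0082 (mid 0.0005) ly -0.0040..-0.0038 med -0.0040
  z0.166 n6 lx -0.0067..0.0052 (mid -0.0008) ly -0.0055..-0.0018 med -0.0046
  z0.170 n5 lx -0.0123..0.0078 (mid -0.0022) ly -0.0068..-0.0021 med -0.0044
  z0.172 n3 lx -0.0030..0.0230 (mid 0.0100) ly -0.0072..-0.0055 med -0.0071
  z0.174 n5 lx -0.0205..0.0202 (mid -0.0001) ly -0.0063..-0.0061 med -0.0062
  z0.176 n9 lx -0.0226..0.0232 (mid 0.0003) ly -0.0126..-0.0043 med -0.0066
  z0.178 n9 lx -0.0209..0.0201 (mid -0.0004) ly -0.0134..-0.0029 med -0.0067
  rim 80 [-0.0274 -0.0151] [0.0297 0.0135] mid [ 0.0012 -0.0008]
  lid [-0.0737 -0.0628] [0.0742 0.0585]
scene
  z0.150 n5 lx -0.0072..0.0290 (mid 0.0109) ly -0.0099..0.0152 med 0.0008
  z0.156 n6 lx -0.0056..0.0090 (mid 0.0017) ly 0.0002..0.0062 med 0.0036
  z0.178 n5 lx 0.0042..0.0203 (mid 0.0123) ly -0.0121..0.0103 med -0.0014
  rim 85 [-0.0449 -0.0291] [0.0438 0.0288] mid [-0.0005 -0.0002]
  lid [-0.0747 -0.058 ] [0.0758 0.0617]
```

View pics/side12c.png

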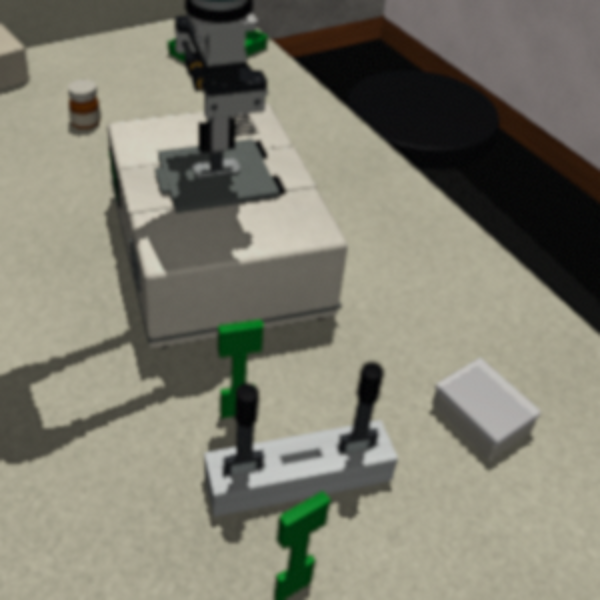

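The lid is shut and the paddle hangs centred. Force is about -1.7 N (paddle weight plus noise) with no upward support, and the bystanders are in place. Handing in.

```bash
python3 -c "
from plant import job
print(job.finish_job())"
```

```text
the job is handed in; nothing more can be done
None
```

I shut the lid, took the black bar-grip stop paddle from the middle of the rack, and lowered its blade through the slot. I handed in at about 21 s with the paddle still held by its grip.

**Lid:** I pushed it down along its arc. It met its stop at about 9 N with the fingertips 140.1 mm up, and afterwards it measured flat, 10 mm above the deck.

**Paddle, at the last check:**
- **Height:** the TCP was at 0.1968 m, which puts the blade centre about 90 mm above the bench. The grip's lower edge measured about 173–174 mm, against an expected 172.8 mm.
- **Upright and still:** tilt was under 0.05°, and the joints were practically at rest.
- **Hanging free:** vertical force was about -1.7 N, with nothing holding it up from below and no sideways push.
- **Centring:** within about 0.5 mm by the wrist camera and the arm's own position.

**Disagreement:** the side camera alone put the paddle 1–2 mm to +y of the slot. The wrist and scene cameras did not show this, and the blade went through without contact, so I took it as calibration error. I could not see the blade inside the compartment; its position there is worked out from the grip and TCP.

In the last side picture the filter paddles, jar, cuvette box and green look-alikes appear undisturbed.

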